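# Handle and lid back on the breakfast skillet

### The arm

A 7-joint arm with a two-finger parallel gripper is mounted at the origin on the work surface; the furniture and walls round the work are solid. World frame = base frame: x ahead of the robot, y to its left, z up, the work surface at z = 0. Lengths are in mm, angles in rad, forces in N, time in s.
With the tool pointing down it reaches from about 400 to 850 mm from the base axis. Payload 10.4 kg.
Tool frame: the origin (TCP) lies at the very end of the fingers, on their centre line; the grasp point (between the pads) lies 19 mm behind it; z points along the fingers, y is the line along which they close (so a half turn about z gives the same grasp; the last joint's range is limited). The gripper opens to 85 mm and grips with 20 to 120 N. Pads are 22 mm wide; open, the fingers measure 114 mm over their backs; the gripper's body (76 mm by 85 mm) begins 54 mm behind the grasp point. The pads swing forward as they close: fully open they stand 13 mm farther back than shut.
Start: joints at [1.269, 0.332, -0.065, 1.46, 0.022, 1.35, -0.088], TCP at [172.022, -600.882, 231.338] pointing down, gripper open.
Joint ranges: [-2.6, 2.6], [-0.5, 2.12], [-1.47, 1.34], [0.16, 2.42], [-1.27, 4.41], [0.06, 2.06], [-2.6, 2.6]. Speed limits (rad/s): [2.22, 2.22, 2.79, 2.79, 3.14, 3.14, 3.14].

### API

Orientations are given as [roll, pitch, yaw] about the fixed x, y, z axes, in that order (R = Rz(yaw) Ry(pitch) Rx(roll)).
In Python, from station import bot gives the robot as it stands.
- The arm moves only by the tool step_arm, never from a script. Its argument "steps" is a list of rows, each an object of numbers: "rx", "ry", "rz": the turn, a rotation vector about the world's x, y, z as a fraction of full scale; "dx", "dy", "dz": the shift along the world's x, y, z as a fraction of full scale; "grip": the opening, from 0 (shut) to 1 (fully open). In form: [{"rx": .., "ry": .., "rz": .., "dx": .., "dy": .., "dz": .., "grip": ..}, ...]. A call has exactly 10 rows; each row is the pose to reach, as a shift and turn from the pose commanded when the call began, turning the shorter way round; what a row does not reach only later rows make up. Full scale, the value 1, is 200 mm for a shift and 180 degrees for a turn. A row lasts 1/10 s, in which the tool goes at most 50 mm and 8.59 degrees, less where a joint would pass 70% of its speed; a pose out of reach is approached as far as the arm can. A call with a number of a shift or a turn outside -1 to 1 is refused whole. A call with a gripper value outside its range is refused whole. The fingers move at their own pace and stop on an object; "squeeze" is the grip in N (left out, the last holds). Time passes only in rows, so rows that repeat a pose let the fingers close, or fill a call up. It gives the time, the measured TCP pose, the force, the opening and the grip force at its end, in the units of the state.
- bot.get_state(): the state, without advancing time (a new reading comes with each control period).
- bot.camera(name): name is "scene" or "top"; returns (picture, depth): 400x640x3 uint8, red, green, blue; 400x640 float32, mm along the optical axis (not along the pixel's ray), 0 where there is no reading.
- bot.camera_info(name): a dict with "fx", "fy", "cx", "cy" (pixels), "k1" (the pictures are not rectified: a ray, as slopes to the right and down, at radius r is drawn at 1 + k1 r^2 times it, then the intrinsics apply), "R" (3x3) and "t" (3): a world point X has camera coordinates R X + t. Camera axes: x right, y down, z forward; pixel columns grow to the right and rows downward; lengths in mm; the calibration is good to about 2 mm. A picture is of the moment at which its call begins. camera_info takes no time and is no camera call.
- bot.finish_job(): hands the job in; it is judged then, once.
The state is a dict: "time_s": time; "joints": joint angles; "qvel": joint speeds; "joint_torque": joint torques, N m; "eef_pos": TCP position; "tool_rot": TCP orientation; "wrist_force": force on the tool from outside, world axes, zero at the start; "wrist_torque": the same for the moment, N m; "finger_gap": opening from 0.0 (shut) to 1.0 (fully open); "grip_force": force on a finger pad.
Only numpy, scipy, OpenCV 4.12 (cv2) and the standard library are available. Lean on these libraries where they do the work, as an engineer would, in place of code of your own. Each camera call takes 0.05 s, during which the arm holds its last target. There are 200 camera calls.

### The job

The guests have finished, so get the little skillet ready to be carried back to the kitchen: slide its loose handle fully home onto the stub on the pan, until the spring button snaps up through the hole in the handle, and lay the lid on the pan so that it sits flat all round. Put the lid down, do not drop it, leave the pan standing in the recess of its wooden plate, and do not disturb the other things on the table.

Things in the scene. Friction and masses are not known exactly. Their poses are not given: they have to be found in the camera images.
- stub_root (a point): Foot of the pan's level steel stub, centred on its axis, in the flat face of the iron boss (34 mm wide): 72 mm from the pan's centre, 38 mm above the table. Axes: x along the stub away from the pan, y across, z up. The stub is 20.4 mm wide, 16.4 high, 41 long; the last 14 mm taper to 12 x 8 as lead-in.
- pan_rim (a point): Centre of the mouth of the black iron skillet (1.5 kg, loose; rim 132 mm across, opening 120 mm; 42 mm high), at rim height, 54 mm above the table. The pan stands in its wooden plate. Axes: x level towards the pan's steel stub, z up. A wire loop opposite the stub is not needed.
- button (a joint): Brass spring button, 10 mm round, in the stub's top, 16 mm out from stub_root. 0 m = out (4.8 mm proud), 0.0056 = fully in. Bevelled towards the stub's free end: the handle's edge drives it in as it slides on (about 3 N of push, up to 6); it springs out through the handle's hole when that is home and then holds the handle on.
- handle_centre (a point): Centre of the loose handle (150 x 28 x 24 mm, 0.15 kg), half-way up. x along it from mouth to rear, y across, z up. Mouth at x=-75 mm: steel tube, bore 23 wide x 19 high, 50 deep; 14 mm hole in its top 16 mm behind the mouth. Dark wooden grip, 27 mm wide, at x=-18..+61 mm; ring at the rear. It lies flat, hole up. Home: axes as stub_root, centre 75 mm out from it along x.
- handle_mouth (a point): Centre of the handle's open mouth, in the plane of its edge, on the tube's axis (axes as handle_centre). Home, it meets stub_root. The bore is 2.6 mm wider and higher than the stub.
- lid_knob (a point): Middle of the wooden knob (27 to 31 mm thick) of the loose lid, on its axis; z up. Lid: black iron disc 138 mm across, 0.3 kg; knob top 18 mm above this point, disc top 20 mm below, underside 34 mm below. Below the disc a step 112 mm across and 7 mm high drops inside the pan's rim. Seated, this point is 27 mm above pan_rim.
- board: Round pale wooden plate under the pan, fixed, 166 mm across, 18 mm high, with a 120 mm recess whose floor is 12 mm above the table; origin at the centre of its underside, on the table.
- cup: Green and white espresso cup, 64 mm across, 48 mm high; origin at the centre of its underside. Leave alone.
- glass: Clear drinking glass, 80 mm across, 91 mm high; origin at the centre of its underside. Leave alone.
- jam: Jam jar, 66 mm across, 85 mm high; origin at the centre of its underside. Leave alone.
- pepper: Turned wooden pepper mill, 58 mm across, 150 mm high; origin at the centre of its underside. Leave alone.
There are look-alikes about, which are no part of the job. What is shaped like the part that bears lid_knob but green or red is not meant.

How it is judged:
By the outcome, as a careful person would: the job done as asked, in the order asked, and still so for the second after the job is handed in, with the robot touching nothing.
It also fails if it takes over 61 s, if anything falls off the work surface, if the arm or the gripper's body presses on something with over 40 N, if the wrist force passes 120 N, or if a joint passes its speed limit or range.

## Working session

There is one attempt and no reset: what is moved stays moved. The work goes in short steps, Python scripts to look and compute and a tool call to move; the robot and the scene stay as the last step left them, time stands still between calls to the robot, and variables do not carry over. Pictures are saved under pics/ and viewed, at most 10 in all, crops included, and the job is handed in when it is done.

Besides the shell and the picture viewer there is one more tool, called after "Request:" in YAML: its name, and indented under it one key for each argument. step_arm: Moves the arm, as the interface text tells. Shift numbers are shares of 200 mm and turn numbers shares of 180 degrees, none past 1 either way. Its arguments: {"type":"object","properties":{"steps":{"type":"array"},"squeeze":{"type":"number"}},"required":["steps"]}

```bash
mkdir -p pics; ls; python3 - <<'E'
from station import bot
import cv2,numpy as np
for n in("scene","top"):
    p,d=bot.camera(n); cv2.imwrite(f"pics/{n}0.png",p[:,:,::-1]); np.savez(f"{n}0.npz",p=p,d=d); print(bot.camera_info(n))
s=bot.get_state(); print(s)
E
```

```text
pics
{'fx': 502.1432048516271, 'fy': 502.1432048516271, 'cx': 319.38977969975747, 'cy': 199.9921202606822, 'k1': -0.09360319428492317, 'R': array([[-0.76436021, -0.64478517, -0.00235765],
       [-0.45735437,  0.54474066, -0.70291152],
       [ 0.45451123, -0.53619931, -0.71127339]]), 't': array([ 406.6793479 ,  280.94741373, 1088.84881428])}
{'fx': 366.91921345022007, 'fy': 366.91921345022007, 'cx': 318.1222201145502, 'cy': 199.83354838062365, 'k1': 0.01247336438098269, 'R': array([[-3.18438049e-02, -9.99492531e-01,  8.08046742e-04],
       [-9.71641986e-01,  3.07669472e-02, -2.34446679e-01],
       [ 2.34302844e-01, -8.25080644e-03, -9.72128645e-01]]), 't': array([ 13.38810034, 531.89392463, 922.4673121 ])}
{'time_s': 0.1, 'joints': array([ 1.26939397,  0.33279511, -0.06470674,  1.46082524,  0.02159984,
        1.3499177 , -0.08849304]), 'qvel': array([-0.00103219, -0.00112656, -0.00035379, -0.00288355,  0.0003226 ,
        0.00106371,  0.00037901]), 'joint_torque': array([ 2.56728112e-03, -6.26746273e+01,  4.98552003e-02, -3.92428887e+01,
        1.63747830e-02,  6.89830500e-03, -2.46110818e-05]), 'eef_pos': array([ 171.9138444 , -600.55058044,  230.61931009]), 'tool_rot': array([-3.14034386e+00,  5.40344596e-05,  2.78834231e-01]), 'wrist_force': array([-0.75787622,  0.72328122, -1.1672715 ]), 'wrist_torque': array([0.00578354, 0.04790938, 0.02542555]), 'grip_force': 0.0, 'finger_gap': 1.0011667267795907}
```

View pics/scene0.png

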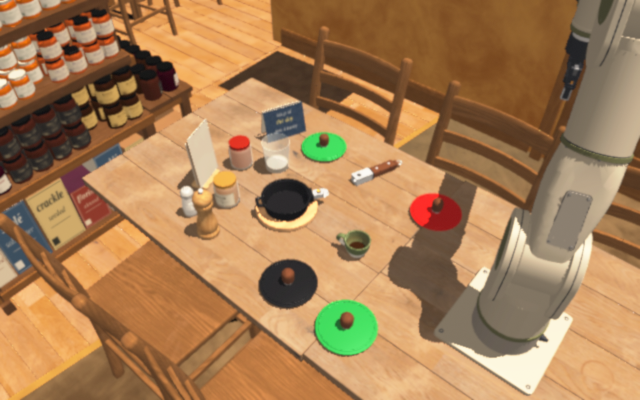

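View pics/top0.png

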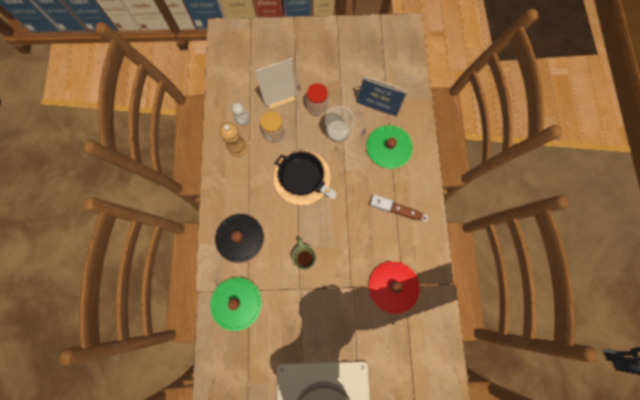

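The top view shows the pan at (302,174) with its stub at (330,193), the loose handle with its mouth at (374,201) and ring at (425,217), and the black lid at (239,238) with its knob at (237,236). The cup is at (304,257). In the scene view the lid is at (288,283), the pan at (287,200) and the handle at (376,172).

```bash
cat > h.py <<'E'
import numpy as np,cv2
from station import bot
def cloud(n,d):
    i=bot.camera_info(n); h,w=d.shape
    K=np.array([[i['fx'],0,i['cx']],[0,i['fy'],i['cy']],[0,0,1]])
    u,v=np.meshgrid(np.arange(w),np.arange(h))
    uv=np.stack([u,v],-1).reshape(-1,1,2).astype(float)
    s=cv2.undistortPoints(uv,K,np.array([i['k1'],0,0,0,0])).reshape(h,w,2)
    c=np.dstack([s*d[...,None],d])
    W=(c-i['t'])@i['R']
    W[d==0]=np.nan
    return W
def shot(n):
    p,d=bot.camera(n); return p,cloud(n,d)
def circ(P):
    A=np.c_[2*P[:,:2],np.ones(len(P))]; x=np.linalg.lstsq(A,(P[:,:2]**2).sum(1),rcond=None)[0]
    return x[0],x[1],np.sqrt(x[2]+x[0]**2+x[1]**2)
E
cat > m.py <<'E'
from h import *
np.set_printoptions(precision=1,suppress=True)
px={'top':dict(table=(270,215),lid=(225,230),knob=(237,236),panfl=(300,175),stub=(330,193),hm=(374,201),hr=(425,217),cup=(304,257),glass=(338,125)),'scene':dict(table=(330,290),knob=(288,275),stub=(320,194),hm=(355,179),hr=(399,164),cup=(357,240))}
for n in px:
    z=np.load(n+'0.npz'); W=cloud(n,z['d']); p=z['p'].astype(int)
    for k,(u,v) in px[n].items(): print(n,k,W[v,u])
    ok=~np.isnan(W[...,0]); X,Y,Z=W[...,0],W[...,1],W[...,2]
    T=ok&(abs(Z)<6)
    # handle: above table near it
    hx,hy,_=W[px[n]['hm'][1],px[n]['hm'][0]]; 
    c=(W[px[n]['hm'][1],px[n]['hm'][0]]+W[px[n]['hr'][1],px[n]['hr'][0]])/2
    m=ok&(np.hypot(X-c[0],Y-c[1])<100)&(Z>10)&(Z<40)
    P=W[m]; (cx,cy),sz,a=cv2.minAreaRect(P[:,:2].astype(np.float32)); ev=np.linalg.svd(P[:,:2]-P[:,:2].mean(0),full_matrices=False)[2][0]
    print(n,'handle rect',cx,cy,sz,a,'pca',np.degrees(np.arctan2(ev[1],ev[0])),np.percentile(P[:,2],[50,95]),len(P))
    # lid knob
    k=W[px[n]['knob'][1],px[n]['knob'][0]]
    m=ok&(np.hypot(X-k[0],Y-k[1])<100)&(Z>8); P=W[m]
    print(n,'lid all',cv2.minEnclosingCircle(P[:,:2].astype(np.float32)),'z',np.percentile(P[:,2],[5,50,99]))
    m2=ok&(np.hypot(X-k[0],Y-k[1])<40)&(Z>k[2]-14); P=W[m2]; print(n,'knob',P.mean(0),P[:,:2].min(0),P[:,:2].max(0),len(P))
    # pan
    s=W[px[n]['stub'][1],px[n]['stub'][0]]
    m=ok&(np.hypot(X-s[0],Y-s[1])<170)&(Z>49)&(Z<60)&(p.sum(2)<150); 
    lab=cv2.connectedComponentsWithStats(m.astype(np.uint8))
    j=1+np.argmax(lab[2][1:,4]); m=lab[1]==j; P=W[m]; print(n,'pan rim',circ(P),cv2.minAreaRect(P[:,:2].astype(np.float32)),np.median(P[:,2]),len(P))
E
python3 m.py
python3 - <<'E'
import cv2,numpy as np
a=cv2.imread('pics/top0.png')[140:260,210:440]; b=cv2.imread('pics/scene0.png')[145:235,240:420]
a=cv2.resize(a,(780,407),interpolation=3)
cv2.imwrite('pics/crop0.png',a)
E
```

```text
top table [507.5 133.8  -0.4]
top lid [466.3 256.3  13.9]
top knob [443.  214.8  51.2]
top panfl [618.2  45.7  16.1]
top stub [554.  -36.8  47.9]
top hm [ 532.7 -159.4   26.3]
top hr [ 487.8 -304.8   -0.4]
top cup [385.   39.5  15.7]
top glass [770.4 -70.2  14.1]
top handle rect 510.1610412597656 -230.93106079101562 (162.06588745117188, 29.331457138061523) 68.3616943359375 pca 68.89707004373373 [22.9 26.1] 538
top lid all ((445.8096923828125, 217.06568908691406), 68.72222900390625) z [ 9.4 12.9 51.8]
top knob [444.8 215.4  48.3] [430.6 203.2] [461.1 229.7] 101
top pan rim (np.float64(620.5281493511756), np.float64(58.8941594180003), np.float64(43.293784020113534)) ((633.1950073242188, 95.49251556396484), (14.769369125366211, 61.294960021972656), 67.40877532958984) 51.093720817345755 32
scene table [358.2 167.8  -0.6]
scene knob [436.4 223.4  47.3]
scene stub [552.4 -26.8  42. ]
scene hm [ 541.1 -167.3    2.7]
scene hr [ 476.4 -292.6   11.7]
scene cup [393.3  19.8  18. ]
scene handle rect 507.20452880859375 -229.61383056640625 (164.784912109375, 32.93981170654297) 69.97232055664062 pca 68.48210420593324 [21.  25.2] 440
scene lid all ((443.3687744140625, 218.70677185058594), 69.75760650634766) z [ 9.3 12.7 51. ]
scene knob [439.8 221.7  46.3] [427.2 205.6] [456.2 233.9] 143
scene pan rim (np.float64(610.1889038148627), np.float64(43.40324106442267), np.float64(61.66461837105637)) ((598.32421875, 55.370452880859375), (129.51382446289062, 96.24089813232422), 40.562992095947266) 53.004343290476356 166
```

View pics/crop0.png

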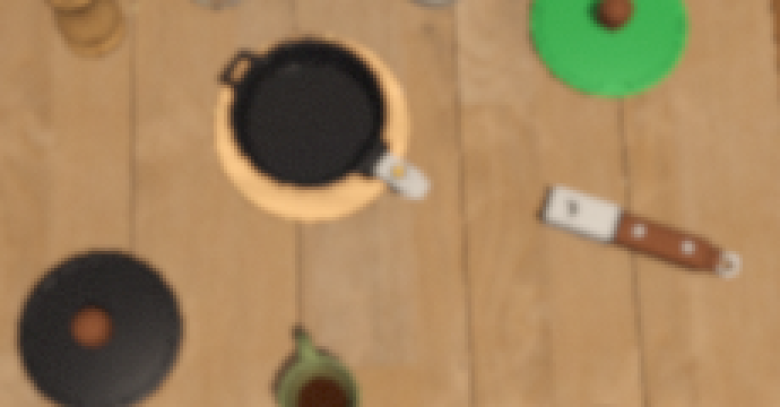

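The crop shows the brass button on the stub, the mouth of the handle at its left end with the hole up, and the cup clear of the insertion path. Next I refine the pan and stub axes.

```bash
cat > m2.py <<'E'
from h import *
from scipy.optimize import least_squares
np.set_printoptions(precision=1,suppress=True)
def rfit(P,r,c0):
    f=least_squares(lambda c:np.hypot(P[:,0]-c[0],P[:,1]-c[1])-r,c0,loss='soft_l1',f_scale=1.5); return f.x
for n in('top','scene'):
    z=np.load(n+'0.npz'); W=cloud(n,z['d']); p=z['p'].astype(int); X,Y,Z=np.moveaxis(W,2,0)
    i=bot.camera_info(n); print(n,'cam at',-i['R'].T@i['t'])
    near=np.hypot(X-613,Y-43)<140
    hsv=cv2.cvtColor(z['p'],cv2.COLOR_RGB2HSV).astype(int)
    # board: points at z~18
    m=near&(Z>9)&(Z<25)&(np.hypot(X-613,Y-43)<95)&(p[...,0]>150); P=W[m]
    hull=cv2.convexHull(P[:,:2].astype(np.float32))[:,0]; print(n,'board',rfit(hull,83,[613,43]),len(P))
    m=near&(Z>46)&(Z<62)&(p.max(2)<90); P=W[m]; P=P[np.hypot(P[:,0]-613,P[:,1]-43)<80]
    c=rfit(P,63,[613,43]); print(n,'rim',c,'rms',np.std(np.hypot(*(P[:,:2]-c).T)),len(P))
    m=near&(Z>30)&(Z<54)&(p.min(2)>120)&(np.hypot(X-c[0],Y-c[1])>68)&(np.hypot(X-c[0],Y-c[1])<125)&(hsv[...,1]<70)
    m&=np.hypot(X-555,Y+30)<40
    P=W[m]; q=P.mean(0); print(n,'stub',q,len(P),'ang',np.degrees(np.arctan2(*(q[:2]-c)[::-1])),'r',np.hypot(*(q[:2]-c)))
    P=P[P[:,2]>42]
    if len(P)>5:
        e=np.linalg.svd(P[:,:2]-P[:,:2].mean(0),full_matrices=False)[2][0]; print('  top mean',P.mean(0),len(P),'pca',np.degrees(np.arctan2(e[1],e[0])))
    # handle steel tube & wood separately, and top surface
    m=(np.hypot(X-509,Y+230)<95)&(Z>17)&(Z<32); P=W[m]; a=hsv[m]
    e=np.linalg.svd(P[:,:2]-P[:,:2].mean(0),full_matrices=False)[2][0]; e=-e*np.sign(e[1])
    t=P[:,:2]@e; s=P[:,:2]@[-e[1],e[0]]
    print(n,'handle dir',np.degrees(np.arctan2(e[1],e[0])),'t',t.min(),t.max(),'s mid',np.median(s),(np.percentile(s,2)+np.percentile(s,98))/2,'mouth',e*t.min()+np.median(s)*np.array([-e[1],e[0]]), 'centre', e*(t.min()+75)+np.median(s)*np.array([-e[1],e[0]]))
E
python3 m2.py
```

```text
top cam at [ 301.1    4.6 1021.4]
top board [614.5  40.6] 692
top rim [613.5  40.3] rms 3.834252383262676 244
top stub [558.6 -32.2  44.1] 99 ang -127.1244941695093 r 90.94270614035554
  top mean [559.9 -31.6  45.7] 80 pca -124.13753204375296
top handle dir -111.24644798096935 t -50.61757143315933 95.4984906690098 s mid 558.6662410001084 559.1452624061603 mouth [ 539.  -155.3] centre [ 511.9 -225.2]
scene cam at [-55.6 693.  972.9]
scene board [611.   42.6] 655
scene rim [610.7  43.7] rms 3.788086250461795 355
scene stub [556.  -30.3  42.1] 117 ang -126.48265659827861 r 92.01270598793985
  top mean [558.2 -29.8  45.5] 74 pca 60.95192297572211
scene handle dir -110.94314412455222 t -49.047876678932816 108.63028673854406 s mid 553.5145577909285 555.0278524181449 mouth [ 534.5 -152. ] centre [ 507.7 -222.1]
```

```bash
python3 - <<'E'
from h import *
np.set_printoptions(precision=0,suppress=True)
for n in('top','scene'):
    W=cloud(n,np.load(n+'0.npz')['d']); P=W.reshape(-1,3)
    print(n)
    for x in range(100,600,50):
        for y in range(-700,-200,50):
            m=(P[:,0]>=x)&(P[:,0]<x+50)&(P[:,1]>=y)&(P[:,1]<y+50)
            if m.sum(): print('%5.0f'%np.nanmax(P[m,2]),end='')
            else: print('    .',end='')
        print()
E
```

```text
top
    .  135  135  342 -289    .    4    5    5    5
    .  132  318  348 -287    .    5    5    7    6
    .   96   97 -129 -287    .    6    5    5   19
    .   97  -24 -289 -290 -301    4    5   17   55
    .   97  -22 -289 -290 -300    4    5   17   55
    .   96  -22 -287 -288    .    3    5    6   18
    .   97   94 -145 -287    .    3    5    6    5
    .  136  132  -67 -285    .    5   17   29   25
    .  134  131  -75 -284    .    4    7   26   29
 -744    .    .    .    .    .    4    6    4    5
scene
    .  134  372  348    .    .    4    5    6    5
    .  338  515  350    .    .    4    7    7    7
    .  483  497 -125    .    .    4    7    6   18
    .   97   92    .    .    .    5    5   17   55
    .   97   65    .    .    .    2    3   14   51
    .   99   86    .    .    .    2    4    3   16
    .   95   95 -130    .    .    3    4    4    4
    .  135  135  -75    .    .    5   14   27   26
    .  134  132  -68    .    .    2    5   26   26
    .    .    .    .    .    .    1    3    5    4
```

Request:
step_arm:
  steps:
    - {"dx":0.08,"dy":0.09,"rz":0.015,"grip":1}
    - {"dx":0.18,"dy":0.2,"rz":0.035,"grip":1}
    - {"dx":0.29,"dy":0.31,"rz":0.055,"grip":1}
    - {"dx":0.4,"dy":0.43,"rz":0.075,"grip":1}
    - {"dx":0.51,"dy":0.55,"rz":0.095,"grip":1}
    - {"dx":0.62,"dy":0.67,"rz":0.115,"grip":1}
    - {"dx":0.72,"dy":0.78,"rz":0.13,"grip":1}
    - {"dx":0.82,"dy":0.89,"rz":0.147,"grip":1}
    - {"dx":0.82,"dy":0.89,"rz":0.147,"grip":1}
    - {"dx":0.82,"dy":0.89,"rz":0.147,"grip":1}

```text
validation failed for argument at $.st...
```

Request:
step_arm:
  steps:
    - {"rx":0.0,"ry":0.0,"rz":0.015,"dx":0.08,"dy":0.09,"dz":0.0,"grip":1.0}
    - {"rx":0.0,"ry":0.0,"rz":0.035,"dx":0.18,"dy":0.2,"dz":0.0,"grip":1.0}
    - {"rx":0.0,"ry":0.0,"rz":0.055,"dx":0.29,"dy":0.31,"dz":0.0,"grip":1.0}
    - {"rx":0.0,"ry":0.0,"rz":0.075,"dx":0.4,"dy":0.43,"dz":0.0,"grip":1.0}
    - {"rx":0.0,"ry":0.0,"rz":0.095,"dx":0.51,"dy":0.55,"dz":0.0,"grip":1.0}
    - {"rx":0.0,"ry":0.0,"rz":0.115,"dx":0.62,"dy":0.67,"dz":0.0,"grip":1.0}
    - {"rx":0.0,"ry":0.0,"rz":0.13,"dx":0.72,"dy":0.78,"dz":0.0,"grip":1.0}
    - {"rx":0.0,"ry":0.0,"rz":0.147,"dx":0.82,"dy":0.89,"dz":0.0,"grip":1.0}
    - {"rx":0.0,"ry":0.0,"rz":0.147,"dx":0.82,"dy":0.89,"dz":0.0,"grip":1.0}
    - {"rx":0.0,"ry":0.0,"rz":0.147,"dx":0.82,"dy":0.89,"dz":0.0,"grip":1.0}
  squeeze: 60

```text
time_s: 1.1
eef_pos: [336.8, -422.2, 231.4]
tool_rot: [3.141, 0.0, 0.743]
wrist_force: [0.2, 0.2, 0.3]
finger_gap: 1.001
grip_force: 0.0
```

Request:
step_arm:
  steps:
    - {"rx":0.0,"ry":0.0,"rz":0.02,"dx":0.1,"dy":0.1,"dz":0.0,"grip":1.0}
    - {"rx":0.0,"ry":0.0,"rz":0.04,"dx":0.2,"dy":0.21,"dz":0.0,"grip":1.0}
    - {"rx":0.0,"ry":0.0,"rz":0.06,"dx":0.31,"dy":0.33,"dz":-0.03,"grip":1.0}
    - {"rx":0.0,"ry":0.0,"rz":0.08,"dx":0.42,"dy":0.45,"dz":-0.1,"grip":1.0}
    - {"rx":0.0,"ry":0.0,"rz":0.1,"dx":0.53,"dy":0.57,"dz":-0.2,"grip":1.0}
    - {"rx":0.0,"ry":0.0,"rz":0.12,"dx":0.64,"dy":0.68,"dz":-0.3,"grip":1.0}
    - {"rx":0.0,"ry":0.0,"rz":0.14,"dx":0.74,"dy":0.79,"dz":-0.4,"grip":1.0}
    - {"rx":0.0,"ry":0.0,"rz":0.147,"dx":0.8265,"dy":0.881,"dz":-0.5,"grip":1.0}
    - {"rx":0.0,"ry":0.0,"rz":0.147,"dx":0.8265,"dy":0.881,"dz":-0.6,"grip":1.0}
    - {"rx":0.0,"ry":0.0,"rz":0.147,"dx":0.8265,"dy":0.881,"dz":-0.65,"grip":1.0}

```text
time_s: 2.1
eef_pos: [501.4, -244.5, 99.6]
tool_rot: [-3.139, -0.001, 1.206]
wrist_force: [-0.4, -0.1, -1.2]
finger_gap: 1.0
grip_force: 0.0
```

Request:
step_arm:
  steps:
    - {"rx":0.0,"ry":0.0,"rz":0.0,"dx":0.0,"dy":0.0,"dz":-0.1,"grip":1.0}
    - {"rx":0.0,"ry":0.0,"rz":0.0,"dx":0.0,"dy":0.0,"dz":-0.22,"grip":1.0}
    - {"rx":0.0,"ry":0.0,"rz":0.0,"dx":0.0,"dy":0.0,"dz":-0.34,"grip":0.8}
    - {"rx":0.0,"ry":0.0,"rz":0.0,"dx":0.0,"dy":0.0,"dz":-0.44,"grip":0.7}
    - {"rx":0.0,"ry":0.0,"rz":0.0,"dx":0.0,"dy":0.0,"dz":-0.485,"grip":0.6}
    - {"rx":0.0,"ry":0.0,"rz":0.0,"dx":0.0,"dy":0.0,"dz":-0.485,"grip":0.6}
    - {"rx":0.0,"ry":0.0,"rz":0.0,"dx":0.0,"dy":0.0,"dz":-0.485,"grip":0.5}
    - {"rx":0.0,"ry":0.0,"rz":0.0,"dx":0.0,"dy":0.0,"dz":-0.485,"grip":0.5}
    - {"rx":0.0,"ry":0.0,"rz":0.0,"dx":0.0,"dy":0.0,"dz":-0.485,"grip":0.5}
    - {"rx":0.0,"ry":0.0,"rz":0.0,"dx":0.0,"dy":0.0,"dz":-0.485,"grip":0.5}

```text
time_s: 3.1
eef_pos: [501.6, -246.9, 4.9]
tool_rot: [3.141, 0.0, 1.202]
wrist_force: [-0.5, -0.8, -0.5]
finger_gap: 0.501
grip_force: 0.0
```

Request:
step_arm:
  steps:
    - {"rx":0.0,"ry":0.0,"rz":0.0,"dx":0.0,"dy":0.0,"dz":0.0,"grip":0.35}
    - {"rx":0.0,"ry":0.0,"rz":0.0,"dx":0.0,"dy":0.0,"dz":0.0,"grip":0.2}
    - {"rx":0.0,"ry":0.0,"rz":0.0,"dx":0.0,"dy":0.0,"dz":0.0,"grip":0.0}
    - {"rx":0.0,"ry":0.0,"rz":0.0,"dx":0.0,"dy":0.0,"dz":0.0,"grip":0.0}
    - {"rx":0.0,"ry":0.0,"rz":0.0,"dx":0.0,"dy":0.0,"dz":0.0,"grip":0.0}
    - {"rx":0.0,"ry":0.0,"rz":0.0,"dx":0.0,"dy":0.0,"dz":0.0,"grip":0.0}
    - {"rx":0.0,"ry":0.0,"rz":0.0,"dx":0.0,"dy":0.0,"dz":0.0,"grip":0.0}
    - {"rx":0.0,"ry":0.0,"rz":0.0,"dx":0.0,"dy":0.0,"dz":0.0,"grip":0.0}
    - {"rx":0.0,"ry":0.0,"rz":0.0,"dx":0.0,"dy":0.0,"dz":0.0,"grip":0.0}
    - {"rx":0.0,"ry":0.0,"rz":0.0,"dx":0.0,"dy":0.0,"dz":0.0,"grip":0.0}

```text
time_s: 4.1
eef_pos: [501.7, -246.9, 4.9]
tool_rot: [3.141, 0.0, 1.202]
wrist_force: [-0.7, -0.1, 6.5]
finger_gap: 0.299
grip_force: 60.4
```

Request:
step_arm:
  steps:
    - {"rx":0.0,"ry":0.0,"rz":0.0,"dx":0.0,"dy":0.0,"dz":0.06,"grip":0.0}
    - {"rx":0.0,"ry":0.0,"rz":0.0,"dx":0.0,"dy":0.0,"dz":0.13,"grip":0.0}
    - {"rx":0.0,"ry":0.0,"rz":-0.01,"dx":-0.02,"dy":0.06,"dz":0.13,"grip":0.0}
    - {"rx":0.0,"ry":0.0,"rz":-0.03,"dx":-0.04,"dy":0.15,"dz":0.13,"grip":0.0}
    - {"rx":0.0,"ry":0.0,"rz":-0.05,"dx":-0.06,"dy":0.25,"dz":0.13,"grip":0.0}
    - {"rx":0.0,"ry":0.0,"rz":-0.07,"dx":-0.08,"dy":0.35,"dz":0.13,"grip":0.0}
    - {"rx":0.0,"ry":0.0,"rz":-0.084,"dx":-0.1,"dy":0.45,"dz":0.13,"grip":0.0}
    - {"rx":0.0,"ry":0.0,"rz":-0.084,"dx":-0.1185,"dy":0.5235,"dz":0.13,"grip":0.0}
    - {"rx":0.0,"ry":0.0,"rz":-0.084,"dx":-0.1185,"dy":0.5235,"dz":0.13,"grip":0.0}
    - {"rx":0.0,"ry":0.0,"rz":-0.084,"dx":-0.1185,"dy":0.5235,"dz":0.13,"grip":0.0}

```text
time_s: 5.1
eef_pos: [477.9, -142.6, 30.9]
tool_rot: [3.141, 0.0, 0.94]
wrist_force: [-0.5, -1.3, -0.8]
finger_gap: 0.303
grip_force: 59.4
```

```bash
python3 - <<'E'
from h import *
out=[]
for n,(u0,u1,v0,v1) in(("top",(270,400,140,230)),("scene",(240,390,150,240))):
    p,d=bot.camera(n); np.savez(f"{n}1.npz",p=p,d=d)
    out.append(cv2.resize(p[v0:v1,u0:u1,::-1],(580,290 if 0 else int(580*(v1-v0)/(u1-u0))),interpolation=2))
    print(n,u0,v0,580/(u1-u0))
im=np.vstack(out); print(im.shape); im=cv2.resize(im,None,fx=.79,fy=.79); cv2.imwrite('pics/ins1.png',im); print(bot.get_state()['wrist_force'])
E
```

```text
top 270 140 4.461538461538462
scene 240 150 3.8666666666666667
(749, 580, 3)
[-0.47394363  0.42884195 -1.66331968]
```

View pics/ins1.png

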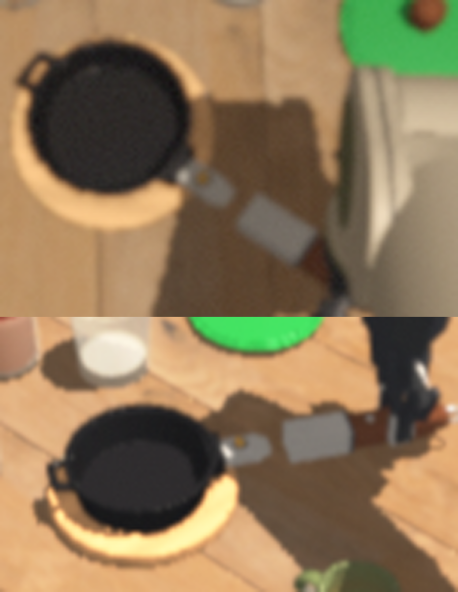

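The handle hangs in front of the stub: in the top crop the stub tip is at (230,202) and the handle mouth at (250,208). The gap is about 15 mm and the two are nearly in line. I measure the relative offset before pushing on.

```bash
cat > m3.py <<'E'
from h import *
import sys
np.set_printoptions(precision=1,suppress=True)
k=sys.argv[1]; A=np.radians(-126.2); ex=np.array([np.cos(A),np.sin(A)]); ey=np.array([-ex[1],ex[0]]); C=np.array([612.3,42.])
for n in('top','scene'):
    z=np.load(n+k+'.npz'); W=cloud(n,z['d']); p=z['p'].astype(int)
    q=W[...,:2]-C; x=q@ex; y=q@ey; Z=W[...,2]
    hsv=cv2.cvtColor(z['p'],cv2.COLOR_RGB2HSV).astype(int)
    print(n,'rows: along, y mid/min/max, z, n')
    for lo in range(74,190,6):
        m=(x>=lo)&(x<lo+6)&(abs(y)<25)&(Z>36)&(Z<60)
        if m.sum()>3: print(lo+3,np.array([y[m].mean(),y[m].min(),y[m].max(),np.median(Z[m]),Z[m].max(),m.sum()]))
E
python3 m3.py 1
```

```text
top rows: along, y mid/min/max, z, n
77 [ 2.  -7.6 12.5 45.8 47.7 17. ]
83 [ 1.9 -6.7 12.6 46.4 52.5 15. ]
89 [ 1.5 -7.2 12.1 48.1 52.5 18. ]
95 [ 1.2 -7.5 11.5 44.8 49.9 17. ]
101 [ 2.9 -5.7 11.5 45.  50.2 17. ]
107 [ 2.4 -4.7  9.3 43.3 48.9 14. ]
113 [ 2.1 -3.9  7.8 42.1 42.6  7. ]
131 [  3.3 -11.4  16.4  48.8  51.4  20. ]
137 [  1.5 -11.5  17.   48.8  54.2  23. ]
143 [ -0.2 -11.6  15.9  48.9  51.5  15. ]
149 [  0.2 -12.1  17.1  49.4  51.5  18. ]
155 [  1.6 -11.4  16.2  48.9  52.4  25. ]
161 [  1.9 -11.4  15.7  48.5  53.   26. ]
167 [  1.3 -11.4  16.5  50.3  53.   25. ]
173 [  0.3 -11.6  15.8  49.   52.3  24. ]
179 [  1.1 -11.6  16.7  48.7  52.   26. ]
185 [  2.3 -12.   16.9  48.8  52.6  25. ]
191 [ -0.  -11.   14.4  49.2  54.1  22. ]
scene rows: along, y mid/min/max, z, n
77 [-2.6 -9.7 12.  45.  48.8 16. ]
83 [ -2.6 -10.4  12.1  45.1  54.5  21. ]
89 [ -4.4 -10.5   6.   46.2  53.2  18. ]
95 [-0.1 -8.7 13.5 45.8 47.6 15. ]
101 [-2.2 -9.7 11.8 45.3 49.5 17. ]
107 [-0.5 -8.2 10.4 44.4 45.8 13. ]
113 [-0.4 -6.8  7.4 40.9 42.9  8. ]
131 [ -2.6 -14.7  17.1  49.   52.3  22. ]
137 [ -1.2 -13.4  16.3  49.2  52.8  23. ]
143 [ -3.4 -15.4  16.3  48.   52.7  18. ]
149 [ -3.1 -15.1  15.6  45.5  52.4  24. ]
155 [ -0.5 -15.4  16.4  49.5  54.5  27. ]
161 [ -2.5 -14.5  13.1  49.9  53.7  23. ]
167 [ -4.4 -16.1  13.1  49.   54.7  23. ]
173 [ -3.9 -15.4  13.   48.5  53.7  24. ]
179 [ -4.3 -13.7  12.   48.1  53.2  19. ]
185 [ -4.  -15.5  12.8  48.1  50.5  20. ]
191 [ -3.7 -16.6  10.9  46.8  51.1  21. ]
```

Request:
step_arm:
  steps:
    - {"rx":0.0,"ry":0.0,"rz":0.0,"dx":0.015,"dy":0.02,"dz":0.0,"grip":0.0}
    - {"rx":0.0,"ry":0.0,"rz":0.0,"dx":0.03,"dy":0.04,"dz":0.0,"grip":0.0}
    - {"rx":0.0,"ry":0.0,"rz":0.0,"dx":0.044,"dy":0.06,"dz":0.0,"grip":0.0}
    - {"rx":0.0,"ry":0.0,"rz":0.0,"dx":0.055,"dy":0.075,"dz":0.0,"grip":0.0}
    - {"rx":0.0,"ry":0.0,"rz":0.0,"dx":0.064,"dy":0.088,"dz":0.0,"grip":0.0}
    - {"rx":0.0,"ry":0.0,"rz":0.0,"dx":0.073,"dy":0.1,"dz":0.0,"grip":0.0}
    - {"rx":0.0,"ry":0.0,"rz":0.0,"dx":0.08,"dy":0.11,"dz":0.0,"grip":0.0}
    - {"rx":0.0,"ry":0.0,"rz":0.0,"dx":0.0886,"dy":0.121,"dz":0.0,"grip":0.0}
    - {"rx":0.0,"ry":0.0,"rz":0.0,"dx":0.0886,"dy":0.121,"dz":0.0,"grip":0.0}
    - {"rx":0.0,"ry":0.0,"rz":0.0,"dx":0.0886,"dy":0.121,"dz":0.0,"grip":0.0}

```text
time_s: 6.2
eef_pos: [495.3, -117.8, 30.3]
tool_rot: [3.142, 0.0, 0.939]
wrist_force: [-0.3, -0.2, -2.1]
finger_gap: 0.3
grip_force: 59.4
```

Request:
step_arm:
  steps:
    - {"rx":0.0,"ry":0.0,"rz":0.0,"dx":0.006,"dy":0.008,"dz":0.0,"grip":0.0}
    - {"rx":0.0,"ry":0.0,"rz":0.0,"dx":0.012,"dy":0.016,"dz":0.0,"grip":0.0}
    - {"rx":0.0,"ry":0.0,"rz":0.0,"dx":0.018,"dy":0.024,"dz":0.0,"grip":0.0}
    - {"rx":0.0,"ry":0.0,"rz":0.0,"dx":0.024,"dy":0.032,"dz":0.0,"grip":0.0}
    - {"rx":0.0,"ry":0.0,"rz":0.0,"dx":0.029,"dy":0.04,"dz":0.0,"grip":0.0}
    - {"rx":0.0,"ry":0.0,"rz":0.0,"dx":0.035,"dy":0.048,"dz":0.0,"grip":0.0}
    - {"rx":0.0,"ry":0.0,"rz":0.0,"dx":0.041,"dy":0.056,"dz":0.0,"grip":0.0}
    - {"rx":0.0,"ry":0.0,"rz":0.0,"dx":0.044,"dy":0.06,"dz":0.0,"grip":0.0}
    - {"rx":0.0,"ry":0.0,"rz":0.0,"dx":0.044,"dy":0.06,"dz":0.0,"grip":0.0}
    - {"rx":0.0,"ry":0.0,"rz":0.0,"dx":0.044,"dy":0.06,"dz":0.0,"grip":0.0}

```text
time_s: 7.2
eef_pos: [504.8, -105.3, 30.6]
tool_rot: [3.141, -0.001, 0.939]
wrist_force: [0.9, 0.6, 1.2]
finger_gap: 0.301
grip_force: 59.8
```

Request:
step_arm:
  steps:
    - {"rx":0.0,"ry":0.0,"rz":0.0,"dx":0.003,"dy":0.004,"dz":0.0,"grip":0.0}
    - {"rx":0.0,"ry":0.0,"rz":0.0,"dx":0.006,"dy":0.008,"dz":0.0,"grip":0.0}
    - {"rx":0.0,"ry":0.0,"rz":0.0,"dx":0.009,"dy":0.012,"dz":0.0,"grip":0.0}
    - {"rx":0.0,"ry":0.0,"rz":0.0,"dx":0.012,"dy":0.016,"dz":0.0,"grip":0.0}
    - {"rx":0.0,"ry":0.0,"rz":0.0,"dx":0.015,"dy":0.02,"dz":0.0,"grip":0.0}
    - {"rx":0.0,"ry":0.0,"rz":0.0,"dx":0.018,"dy":0.024,"dz":0.0,"grip":0.0}
    - {"rx":0.0,"ry":0.0,"rz":0.0,"dx":0.021,"dy":0.028,"dz":0.0,"grip":0.0}
    - {"rx":0.0,"ry":0.0,"rz":0.0,"dx":0.024,"dy":0.032,"dz":0.0,"grip":0.0}
    - {"rx":0.0,"ry":0.0,"rz":0.0,"dx":0.024,"dy":0.032,"dz":0.0,"grip":0.0}
    - {"rx":0.0,"ry":0.0,"rz":0.0,"dx":0.024,"dy":0.032,"dz":0.0,"grip":0.0}

```text
time_s: 8.2
eef_pos: [509.1, -99.2, 30.4]
tool_rot: [3.141, -0.0, 0.939]
wrist_force: [0.4, -0.9, 0.9]
finger_gap: 0.298
grip_force: 59.8
```

```bash
cat > shot.py <<'E'
from h import *
import sys
k=sys.argv[1]; out=[]
for n,(u0,u1,v0,v1) in(("top",(270,400,140,230)),("scene",(240,390,150,240))):
    p,d=bot.camera(n); np.savez(f"{n}{k}.npz",p=p,d=d)
    out.append(cv2.resize(p[v0:v1,u0:u1,::-1],(458,int(458*(v1-v0)/(u1-u0))),interpolation=2))
cv2.imwrite(f'pics/ins{k}.png',np.vstack(out)); s=bot.get_state(); print(s['wrist_force'],s['time_s'])
E
python3 shot.py 2; python3 m3.py 2
```

```text
[-0.12717445 -0.36886988  0.96350594] 8.3
top rows: along, y mid/min/max, z, n
77 [  1.3 -11.4  15.1  49.   51.9  17. ]
83 [  1.6 -11.6  17.2  49.   51.8  25. ]
89 [  1.5 -11.3  15.3  49.1  51.2  24. ]
95 [  2.4 -11.3  16.2  48.3  51.9  23. ]
101 [  0.6 -12.1  15.9  49.4  51.4  24. ]
107 [  0.9 -12.1  15.8  48.9  54.5  24. ]
113 [  1.2 -11.4  16.5  48.9  52.8  25. ]
119 [  1.2 -11.3  15.7  48.8  53.8  24. ]
125 [  1.9 -11.9  16.8  48.6  53.3  24. ]
131 [ -2.  -12.5  13.6  49.3  54.   22. ]
137 [ -3.9 -11.3   3.3  47.7  50.6  14. ]
143 [ -7.1 -10.9  -2.6  46.3  52.4   8. ]
149 [ -8.7 -11.2  -5.   46.7  49.2   8. ]
scene rows: along, y mid/min/max, z, n
77 [ -2.1 -16.3  16.2  46.3  53.   28. ]
83 [ -3.5 -13.8  13.5  49.3  52.6  22. ]
89 [ -4.3 -17.6  17.2  48.   51.1  27. ]
95 [ -0.6 -14.6  13.4  48.5  52.4  23. ]
101 [ -3.7 -14.9  13.9  48.2  52.3  28. ]
107 [ -3.3 -17.6  16.1  49.1  53.8  25. ]
113 [ -4.6 -17.8  15.7  49.9  55.1  27. ]
119 [ -4.3 -15.1  13.9  49.1  52.8  24. ]
125 [ -2.8 -14.7  14.   49.2  53.3  22. ]
131 [ -3.6 -16.4  15.8  48.6  53.3  26. ]
137 [ -6.5 -16.6   7.3  48.4  52.5  19. ]
143 [ -2.7 -13.5  15.   48.2  52.4  22. ]
149 [ -4.2 -14.4   9.9  48.8  52.8  23. ]
155 [ -5.2 -15.   12.2  48.3  52.5  21. ]
161 [ -5.7 -15.4   9.9  48.5  53.   24. ]
167 [ -7.1 -23.4  14.3  49.7  59.7  38. ]
173 [-12.8 -24.9  14.1  48.2  56.2   7. ]
179 [-16.  -24.5  13.   51.1  59.   10. ]
185 [-21.1 -24.3 -16.5  45.5  56.3   5. ]
191 [-13.1 -16.6 -10.8  43.2  44.7   5. ]
```

View pics/ins2.png

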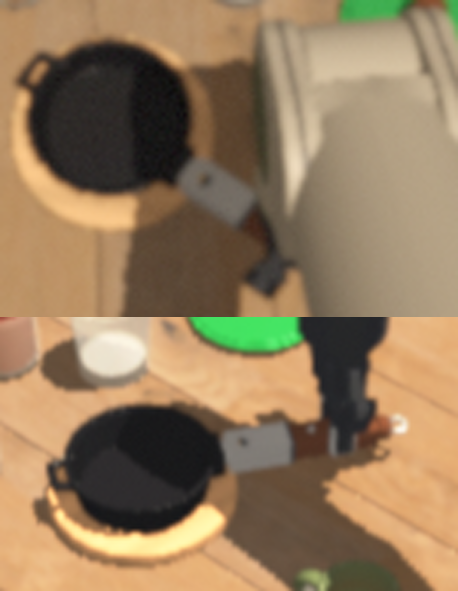

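The handle is on, with its mouth about at the boss (180,180 in the top crop). The hole at (205,181) is still dark, so the button has not snapped up yet. A few more millimetres are needed.

Request:
step_arm:
  steps:
    - {"rx":0.0,"ry":0.0,"rz":0.0,"dx":0.0015,"dy":0.002,"dz":0.0,"grip":0.0}
    - {"rx":0.0,"ry":0.0,"rz":0.0,"dx":0.003,"dy":0.004,"dz":0.0,"grip":0.0}
    - {"rx":0.0,"ry":0.0,"rz":0.0,"dx":0.0045,"dy":0.006,"dz":0.0,"grip":0.0}
    - {"rx":0.0,"ry":0.0,"rz":0.0,"dx":0.006,"dy":0.008,"dz":0.0,"grip":0.0}
    - {"rx":0.0,"ry":0.0,"rz":0.0,"dx":0.0075,"dy":0.01,"dz":0.0,"grip":0.0}
    - {"rx":0.0,"ry":0.0,"rz":0.0,"dx":0.009,"dy":0.012,"dz":0.0,"grip":0.0}
    - {"rx":0.0,"ry":0.0,"rz":0.0,"dx":0.0105,"dy":0.014,"dz":0.0,"grip":0.0}
    - {"rx":0.0,"ry":0.0,"rz":0.0,"dx":0.012,"dy":0.016,"dz":0.0,"grip":0.0}
    - {"rx":0.0,"ry":0.0,"rz":0.0,"dx":0.012,"dy":0.016,"dz":0.0,"grip":0.0}
    - {"rx":0.0,"ry":0.0,"rz":0.0,"dx":0.012,"dy":0.016,"dz":0.0,"grip":0.0}

```text
time_s: 9.3
eef_pos: [511.3, -96.2, 30.3]
tool_rot: [-3.142, 0.0, 0.939]
wrist_force: [1.0, 0.2, -1.4]
finger_gap: 0.299
grip_force: 59.4
```

```bash
cat > brass.py <<'E'
from h import *
import sys
# mean colour near the hole, in scene and top (brass vs dark)
for n,(u,v) in(("top",(328,191)),("scene",(318,192))):
    p,d=bot.camera(n); W=p[v-7:v+8,u-10:u+11].astype(int); rb=W[...,0]-W[...,2]
    print(n,'max R-B',rb.max(),'darkest',W.sum(2).min())
    i=np.unravel_index(rb.argmax(),rb.shape); print(W[i], i)
E
python3 brass.py; python3 shot.py 3; python3 m3.py 3|egrep ' ?(top|scene|77|83)'
```

```text
top max R-B 72 darkest 58
[137 101  65] (np.int64(12), np.int64(1))
scene max R-B 91 darkest 70
[194 145 103] (np.int64(0), np.int64(12))
[-0.13074945 -0.66180352 -2.35883356] 9.5
top rows: along, y mid/min/max, z, n
77 [  0.5 -11.6  16.3  48.7  51.3  22. ]
83 [  1.  -11.8  16.3  48.7  54.7  24. ]
scene rows: along, y mid/min/max, z, n
77 [ -1.7 -14.   15.3  49.3  52.8  24. ]
83 [ -2.  -15.1  14.   48.7  51.4  22. ]
```

View pics/ins3.png

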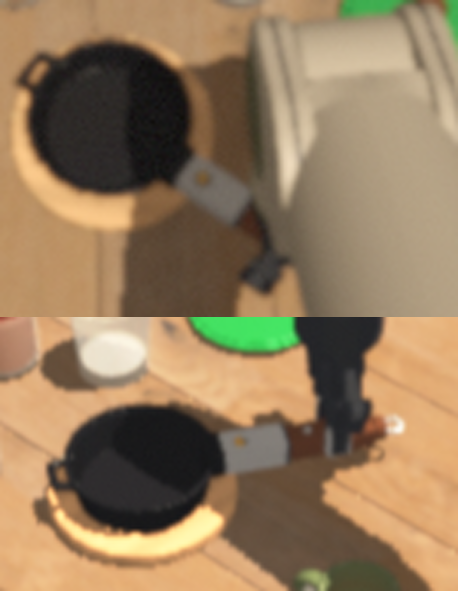

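The hole at (203,178) now shows brass, so the button looks up. I press a little further to be sure the handle is fully home.

Request:
step_arm:
  steps:
    - {"rx":0.0,"ry":0.0,"rz":0.0,"dx":0.0015,"dy":0.002,"dz":0.0,"grip":0.0}
    - {"rx":0.0,"ry":0.0,"rz":0.0,"dx":0.003,"dy":0.004,"dz":0.0,"grip":0.0}
    - {"rx":0.0,"ry":0.0,"rz":0.0,"dx":0.0045,"dy":0.006,"dz":0.0,"grip":0.0}
    - {"rx":0.0,"ry":0.0,"rz":0.0,"dx":0.006,"dy":0.008,"dz":0.0,"grip":0.0}
    - {"rx":0.0,"ry":0.0,"rz":0.0,"dx":0.006,"dy":0.008,"dz":0.0,"grip":0.0}
    - {"rx":0.0,"ry":0.0,"rz":0.0,"dx":0.006,"dy":0.008,"dz":0.0,"grip":0.0}
    - {"rx":0.0,"ry":0.0,"rz":0.0,"dx":0.006,"dy":0.008,"dz":0.0,"grip":0.0}
    - {"rx":0.0,"ry":0.0,"rz":0.0,"dx":0.006,"dy":0.008,"dz":0.0,"grip":0.0}
    - {"rx":0.0,"ry":0.0,"rz":0.0,"dx":0.006,"dy":0.008,"dz":0.0,"grip":0.0}
    - {"rx":0.0,"ry":0.0,"rz":0.0,"dx":0.006,"dy":0.008,"dz":0.0,"grip":0.0}

```text
time_s: 10.5
eef_pos: [511.7, -95.7, 30.1]
tool_rot: [-3.141, 0.002, 0.938]
wrist_force: [-4.4, -4.2, 1.0]
finger_gap: 0.304
grip_force: 59.6
```

Request:
step_arm:
  steps:
    - {"rx":0.0,"ry":0.0,"rz":0.0,"dx":0.003,"dy":0.004,"dz":0.0,"grip":0.0}
    - {"rx":0.0,"ry":0.0,"rz":0.0,"dx":0.006,"dy":0.008,"dz":0.0,"grip":0.0}
    - {"rx":0.0,"ry":0.0,"rz":0.0,"dx":0.009,"dy":0.012,"dz":0.0,"grip":0.0}
    - {"rx":0.0,"ry":0.0,"rz":0.0,"dx":0.009,"dy":0.012,"dz":0.0,"grip":0.0}
    - {"rx":0.0,"ry":0.0,"rz":0.0,"dx":0.009,"dy":0.012,"dz":0.0,"grip":0.0}
    - {"rx":0.0,"ry":0.0,"rz":0.0,"dx":0.009,"dy":0.012,"dz":0.0,"grip":0.0}
    - {"rx":0.0,"ry":0.0,"rz":0.0,"dx":0.009,"dy":0.012,"dz":0.0,"grip":0.0}
    - {"rx":0.0,"ry":0.0,"rz":0.0,"dx":0.009,"dy":0.012,"dz":0.0,"grip":0.0}
    - {"rx":0.0,"ry":0.0,"rz":0.0,"dx":0.009,"dy":0.012,"dz":0.0,"grip":0.0}
    - {"rx":0.0,"ry":0.0,"rz":0.0,"dx":0.009,"dy":0.012,"dz":0.0,"grip":0.0}

```text
time_s: 11.5
eef_pos: [512.6, -94.4, 29.9]
tool_rot: [-3.14, 0.004, 0.937]
wrist_force: [-7.5, -8.0, 3.1]
finger_gap: 0.303
grip_force: 59.9
```

Request:
step_arm:
  steps:
    - {"rx":0.0,"ry":0.0,"rz":0.0,"dx":-0.004,"dy":-0.0055,"dz":0.0,"grip":0.0}
    - {"rx":0.0,"ry":0.0,"rz":0.0,"dx":-0.0075,"dy":-0.01,"dz":0.0,"grip":0.0}
    - {"rx":0.0,"ry":0.0,"rz":0.0,"dx":-0.0105,"dy":-0.014,"dz":0.0,"grip":0.0}
    - {"rx":0.0,"ry":0.0,"rz":0.0,"dx":-0.0105,"dy":-0.014,"dz":0.0,"grip":0.0}
    - {"rx":0.0,"ry":0.0,"rz":0.0,"dx":-0.0105,"dy":-0.014,"dz":0.0,"grip":0.1}
    - {"rx":0.0,"ry":0.0,"rz":0.0,"dx":-0.0105,"dy":-0.014,"dz":0.0,"grip":0.25}
    - {"rx":0.0,"ry":0.0,"rz":0.0,"dx":-0.0105,"dy":-0.014,"dz":0.0,"grip":0.35}
    - {"rx":0.0,"ry":0.0,"rz":0.0,"dx":-0.0105,"dy":-0.014,"dz":0.0,"grip":0.5}
    - {"rx":0.0,"ry":0.0,"rz":0.0,"dx":-0.0105,"dy":-0.014,"dz":0.0,"grip":0.6}
    - {"rx":0.0,"ry":0.0,"rz":0.0,"dx":-0.0105,"dy":-0.014,"dz":0.0,"grip":0.7}

```text
time_s: 12.5
eef_pos: [512.3, -95.0, 30.4]
tool_rot: [3.141, -0.0, 0.939]
wrist_force: [0.2, 0.4, 0.2]
finger_gap: 0.698
grip_force: 0.0
```

Request:
step_arm:
  steps:
    - {"rx":0.0,"ry":0.0,"rz":0.0,"dx":0.0,"dy":0.0,"dz":0.0,"grip":0.8}
    - {"rx":0.0,"ry":0.0,"rz":0.0,"dx":0.0,"dy":0.0,"dz":0.03,"grip":0.8}
    - {"rx":0.0,"ry":0.0,"rz":0.0,"dx":0.0,"dy":0.0,"dz":0.1,"grip":0.8}
    - {"rx":0.0,"ry":0.0,"rz":0.0,"dx":0.0,"dy":0.0,"dz":0.2,"grip":0.8}
    - {"rx":0.0,"ry":0.0,"rz":0.0,"dx":0.0,"dy":0.0,"dz":0.35,"grip":0.8}
    - {"rx":0.0,"ry":0.0,"rz":0.0,"dx":0.0,"dy":0.05,"dz":0.5,"grip":0.8}
    - {"rx":0.0,"ry":0.0,"rz":0.0,"dx":-0.05,"dy":0.2,"dz":0.5,"grip":0.8}
    - {"rx":0.0,"ry":0.0,"rz":0.0,"dx":-0.1,"dy":0.38,"dz":0.5,"grip":0.8}
    - {"rx":0.0,"ry":0.0,"rz":0.0,"dx":-0.13,"dy":0.56,"dz":0.5,"grip":0.8}
    - {"rx":0.0,"ry":0.0,"rz":0.0,"dx":-0.15,"dy":0.7,"dz":0.5,"grip":0.8}

```text
time_s: 13.5
eef_pos: [481.9, 47.2, 131.8]
tool_rot: [3.14, -0.001, 0.94]
wrist_force: [0.2, 0.8, 0.0]
finger_gap: 0.798
grip_force: 0.0
```

Request:
step_arm:
  steps:
    - {"rx":0.0,"ry":0.0,"rz":0.0,"dx":-0.03,"dy":0.15,"dz":0.0,"grip":0.8}
    - {"rx":0.0,"ry":0.0,"rz":0.0,"dx":-0.07,"dy":0.32,"dz":0.0,"grip":0.8}
    - {"rx":0.0,"ry":0.0,"rz":0.0,"dx":-0.11,"dy":0.5,"dz":0.0,"grip":0.8}
    - {"rx":0.0,"ry":0.0,"rz":0.0,"dx":-0.15,"dy":0.67,"dz":0.0,"grip":0.8}
    - {"rx":0.0,"ry":0.0,"rz":0.0,"dx":-0.18,"dy":0.8,"dz":0.0,"grip":0.8}
    - {"rx":0.0,"ry":0.0,"rz":0.0,"dx":-0.191,"dy":0.865,"dz":0.0,"grip":0.8}
    - {"rx":0.0,"ry":0.0,"rz":0.0,"dx":-0.191,"dy":0.865,"dz":0.0,"grip":0.8}
    - {"rx":0.0,"ry":0.0,"rz":0.0,"dx":-0.191,"dy":0.865,"dz":-0.1,"grip":0.8}
    - {"rx":0.0,"ry":0.0,"rz":0.0,"dx":-0.191,"dy":0.865,"dz":-0.17,"grip":0.8}
    - {"rx":0.0,"ry":0.0,"rz":0.0,"dx":-0.191,"dy":0.865,"dz":-0.17,"grip":0.8}

```text
time_s: 14.5
eef_pos: [443.3, 216.5, 94.8]
tool_rot: [-3.14, 0.003, 0.937]
wrist_force: [0.8, -0.9, 0.2]
finger_gap: 0.798
grip_force: 0.0
```

```bash
cat > m4.py <<'E'
from h import *
from scipy.optimize import least_squares
import sys
np.set_printoptions(precision=1,suppress=True)
k=sys.argv[1]; out=[]
def rfit(P,r,c0): return least_squares(lambda c:np.hypot(P[:,0]-c[0],P[:,1]-c[1])-r,c0,loss='soft_l1',f_scale=1.5).x
for n in('top','scene'):
    p,d=bot.camera(n); np.savez(f"{n}{k}.npz",p=p,d=d); W=cloud(n,d); X,Y,Z=np.moveaxis(W,2,0); pi=p.astype(int)
    q=np.hypot(X-613,Y-43); m=(q<80)&(Z>46)&(Z<62)&(pi.max(2)<100); P=W[m]; c=rfit(P,63,[613,43]); print(n,'rim',c,np.median(P[:,2]),len(P))
    b=p[130:250,210:350] if n=='top' else p[150:310,240:400]
    out.append(cv2.resize(b[...,::-1],None,fx=2.8,fy=2.8,interpolation=2))
w=max(o.shape[1] for o in out); h=max(o.shape[0] for o in out)
im=np.zeros((h,w*2,3),np.uint8)
for i,o in enumerate(out): im[:o.shape[0],w*i:w*i+o.shape[1]]=o
im=im[:600]; im=cv2.resize(im,None,fx=min(1,800/im.shape[1]),fy=min(1,800/im.shape[1])); cv2.imwrite(f'pics/lid{k}.png',im); print(im.shape,bot.get_state()['eef_pos'],bot.get_state()['time_s'])
E
python3 m4.py 4
```

```text
top rim [614.7  42.1] 51.08927321475794 292
scene rim [612.2  47. ] 50.934268026517216 120
(400, 800, 3) [444.1 217.5  96.5] 14.6
```

View pics/lid4.png

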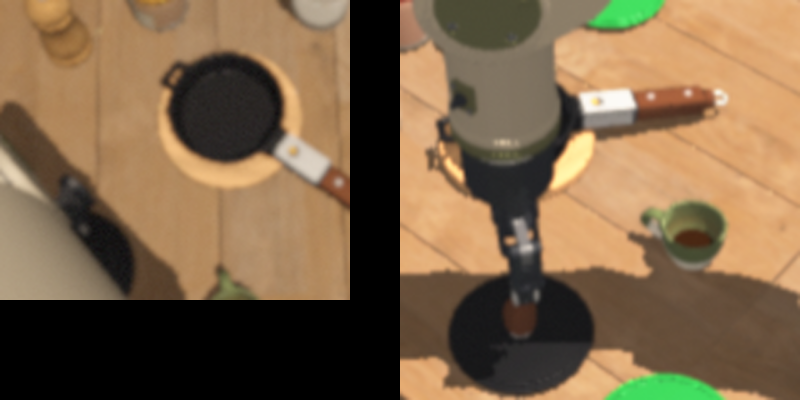

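The pan shows its handle home with brass in the hole (left view, 293,150). The gripper stands over the lid's knob (right view, 520,312).

Request:
step_arm:
  steps:
    - {"rx":0.0,"ry":0.0,"rz":0.0,"dx":0.0,"dy":0.0,"dz":-0.08,"grip":0.8}
    - {"rx":0.0,"ry":0.0,"rz":0.0,"dx":0.0,"dy":0.0,"dz":-0.18,"grip":0.8}
    - {"rx":0.0,"ry":0.0,"rz":0.0,"dx":0.0,"dy":0.0,"dz":-0.28,"grip":0.8}
    - {"rx":0.0,"ry":0.0,"rz":0.0,"dx":0.0,"dy":0.0,"dz":-0.35,"grip":0.7}
    - {"rx":0.0,"ry":0.0,"rz":0.0,"dx":0.0,"dy":0.0,"dz":-0.38,"grip":0.6}
    - {"rx":0.0,"ry":0.0,"rz":0.0,"dx":0.0,"dy":0.0,"dz":-0.38,"grip":0.5}
    - {"rx":0.0,"ry":0.0,"rz":0.0,"dx":0.0,"dy":0.0,"dz":-0.38,"grip":0.45}
    - {"rx":0.0,"ry":0.0,"rz":0.0,"dx":0.0,"dy":0.0,"dz":-0.38,"grip":0.4}
    - {"rx":0.0,"ry":0.0,"rz":0.0,"dx":0.0,"dy":0.0,"dz":-0.38,"grip":0.35}
    - {"rx":0.0,"ry":0.0,"rz":0.0,"dx":0.0,"dy":0.0,"dz":-0.38,"grip":0.3}

```text
time_s: 15.6
eef_pos: [444.4, 218.4, 21.4]
tool_rot: [3.141, -0.001, 0.939]
wrist_force: [-3.7, -1.1, 10.8]
finger_gap: 0.328
grip_force: 58.5
```

Request:
step_arm:
  steps:
    - {"rx":0.0,"ry":0.0,"rz":0.0,"dx":0.0,"dy":0.0,"dz":0.0,"grip":0.2}
    - {"rx":0.0,"ry":0.0,"rz":0.0,"dx":0.0,"dy":0.0,"dz":0.0,"grip":0.0}
    - {"rx":0.0,"ry":0.0,"rz":0.0,"dx":0.0,"dy":0.0,"dz":0.0,"grip":0.0}
    - {"rx":0.0,"ry":0.0,"rz":0.0,"dx":0.0,"dy":0.0,"dz":0.0,"grip":0.0}
    - {"rx":0.0,"ry":0.0,"rz":0.0,"dx":0.0,"dy":0.0,"dz":0.0,"grip":0.0}
    - {"rx":0.0,"ry":0.0,"rz":0.0,"dx":0.0,"dy":0.0,"dz":0.0,"grip":0.0}
    - {"rx":0.0,"ry":0.0,"rz":0.0,"dx":0.0,"dy":0.0,"dz":0.0,"grip":0.0}
    - {"rx":0.0,"ry":0.0,"rz":0.0,"dx":0.0,"dy":0.0,"dz":0.0,"grip":0.0}
    - {"rx":0.0,"ry":0.0,"rz":0.0,"dx":0.0,"dy":0.0,"dz":0.0,"grip":0.0}
    - {"rx":0.0,"ry":0.0,"rz":0.0,"dx":0.0,"dy":0.0,"dz":0.0,"grip":0.0}
  squeeze: 70

```text
time_s: 16.6
eef_pos: [444.4, 218.4, 21.5]
tool_rot: [3.141, -0.001, 0.939]
wrist_force: [-3.3, -2.0, 13.1]
finger_gap: 0.327
grip_force: 68.1
```

Request:
step_arm:
  steps:
    - {"rx":0.0,"ry":0.0,"rz":0.0,"dx":0.0,"dy":0.0,"dz":0.03,"grip":0.0}
    - {"rx":0.0,"ry":0.0,"rz":0.0,"dx":0.0,"dy":0.0,"dz":0.1,"grip":0.0}
    - {"rx":0.0,"ry":0.0,"rz":0.0,"dx":0.0,"dy":0.0,"dz":0.2,"grip":0.0}
    - {"rx":0.0,"ry":0.0,"rz":0.0,"dx":0.02,"dy":-0.02,"dz":0.32,"grip":0.0}
    - {"rx":0.0,"ry":0.0,"rz":0.0,"dx":0.06,"dy":-0.06,"dz":0.42,"grip":0.0}
    - {"rx":0.0,"ry":0.0,"rz":0.0,"dx":0.13,"dy":-0.13,"dz":0.45,"grip":0.0}
    - {"rx":0.0,"ry":0.0,"rz":0.0,"dx":0.21,"dy":-0.22,"dz":0.45,"grip":0.0}
    - {"rx":0.0,"ry":0.0,"rz":0.0,"dx":0.3,"dy":-0.31,"dz":0.45,"grip":0.0}
    - {"rx":0.0,"ry":0.0,"rz":0.0,"dx":0.38,"dy":-0.39,"dz":0.45,"grip":0.0}
    - {"rx":0.0,"ry":0.0,"rz":0.0,"dx":0.45,"dy":-0.46,"dz":0.45,"grip":0.0}

```text
time_s: 17.6
eef_pos: [534.9, 124.8, 111.1]
tool_rot: [3.141, -0.0, 0.938]
wrist_force: [-0.1, -0.1, -4.2]
finger_gap: 0.326
grip_force: 69.4
```

Request:
step_arm:
  steps:
    - {"rx":0.0,"ry":0.0,"rz":0.0,"dx":0.06,"dy":-0.06,"dz":0.0,"grip":0.0}
    - {"rx":0.0,"ry":0.0,"rz":0.0,"dx":0.12,"dy":-0.12,"dz":0.0,"grip":0.0}
    - {"rx":0.0,"ry":0.0,"rz":0.0,"dx":0.18,"dy":-0.19,"dz":0.0,"grip":0.0}
    - {"rx":0.0,"ry":0.0,"rz":0.0,"dx":0.24,"dy":-0.25,"dz":0.0,"grip":0.0}
    - {"rx":0.0,"ry":0.0,"rz":0.0,"dx":0.3,"dy":-0.31,"dz":0.0,"grip":0.0}
    - {"rx":0.0,"ry":0.0,"rz":0.0,"dx":0.35,"dy":-0.36,"dz":0.0,"grip":0.0}
    - {"rx":0.0,"ry":0.0,"rz":0.0,"dx":0.38,"dy":-0.4,"dz":0.0,"grip":0.0}
    - {"rx":0.0,"ry":0.0,"rz":0.0,"dx":0.394,"dy":-0.411,"dz":0.0,"grip":0.0}
    - {"rx":0.0,"ry":0.0,"rz":0.0,"dx":0.394,"dy":-0.411,"dz":0.0,"grip":0.0}
    - {"rx":0.0,"ry":0.0,"rz":0.0,"dx":0.394,"dy":-0.411,"dz":0.0,"grip":0.0}

```text
time_s: 18.6
eef_pos: [612.5, 44.6, 110.3]
tool_rot: [-3.141, -0.0, 0.939]
wrist_force: [-0.6, 0.9, -2.6]
finger_gap: 0.326
grip_force: 69.4
```

```bash
cat > m5.py <<'E'
from h import *
from scipy.optimize import least_squares
import sys
np.set_printoptions(precision=1,suppress=True)
k,zt=sys.argv[1],float(sys.argv[2]); out=[]
for n in('top','scene'):
    p,d=bot.camera(n); np.savez(f"{n}{k}.npz",p=p,d=d); W=cloud(n,d); X,Y,Z=np.moveaxis(W,2,0); pi=p.astype(int)
    q=np.hypot(X-613,Y-43)
    m=(q<80)&(abs(Z-zt)<8)&(pi.max(2)<110); P=W[m]; P=P[np.hypot(P[:,0]-613,P[:,1]-43)>22]
    A=np.c_[P[:,:2]-[613,43],np.ones(len(P))]; g=np.linalg.lstsq(A,P[:,2],rcond=None)[0]
    h=cv2.convexHull(P[:,:2].astype(np.float32))[:,0]
    f=least_squares(lambda c:np.hypot(h[:,0]-c[0],h[:,1]-c[1])-69,[613,43],loss='soft_l1',f_scale=1.5)
    print(n,'lid',f.x,'plane: slope mrad',g[:2]*1000,'z',g[2],len(P))
    b=p[100:220,230:390] if n=='top' else p[110:250,200:360]
    out.append(cv2.resize(b[...,::-1],(400,int(400*b.shape[0]/b.shape[1])),interpolation=2))
h=max(o.shape[0] for o in out); im=np.zeros((h,800,3),np.uint8)
for i,o in enumerate(out): im[:o.shape[0],400*i:400*i+400]=o
cv2.imwrite(f'pics/lid{k}.png',im); s=bot.get_state(); print(s['eef_pos'],s['tool_rot'],s['wrist_force'],s['time_s'])
E
python3 m5.py 5 104
```

```text
top lid [614.   41.8] plane: slope mrad [ 12.3 -34.8] z 102.24265190926327 333
scene lid [610.9  46.4] plane: slope mrad [-16.5   1.3] z 100.63204168516548 1201
[612.5  44.6 110.4] [-3.1 -0.   0.9] [-0.2 -0.4 -3.9] 18.7
```

View pics/lid5.png

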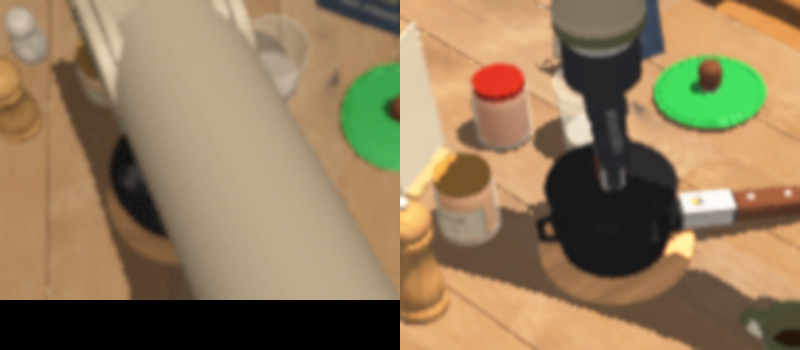

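The lid hangs centred over the pan. The right view shows its disc around (612,170), and it agrees with the rim to about 1 mm. I lower it, slowly at the end.

Request:
step_arm:
  steps:
    - {"rx":0.0,"ry":0.0,"rz":0.0,"dx":0.004,"dy":0.0,"dz":-0.02,"grip":0.0}
    - {"rx":0.0,"ry":0.0,"rz":0.0,"dx":0.004,"dy":0.0,"dz":-0.05,"grip":0.0}
    - {"rx":0.0,"ry":0.0,"rz":0.0,"dx":0.004,"dy":0.0,"dz":-0.08,"grip":0.0}
    - {"rx":0.0,"ry":0.0,"rz":0.0,"dx":0.004,"dy":0.0,"dz":-0.11,"grip":0.0}
    - {"rx":0.0,"ry":0.0,"rz":0.0,"dx":0.004,"dy":0.0,"dz":-0.13,"grip":0.0}
    - {"rx":0.0,"ry":0.0,"rz":0.0,"dx":0.004,"dy":0.0,"dz":-0.15,"grip":0.0}
    - {"rx":0.0,"ry":0.0,"rz":0.0,"dx":0.004,"dy":0.0,"dz":-0.165,"grip":0.0}
    - {"rx":0.0,"ry":0.0,"rz":0.0,"dx":0.004,"dy":0.0,"dz":-0.175,"grip":0.0}
    - {"rx":0.0,"ry":0.0,"rz":0.0,"dx":0.004,"dy":0.0,"dz":-0.18,"grip":0.0}
    - {"rx":0.0,"ry":0.0,"rz":0.0,"dx":0.004,"dy":0.0,"dz":-0.18,"grip":0.0}

```text
time_s: 19.7
eef_pos: [613.7, 43.8, 74.3]
tool_rot: [3.141, -0.0, 0.939]
wrist_force: [-0.2, -0.7, -4.0]
finger_gap: 0.322
grip_force: 69.4
```

Request:
step_arm:
  steps:
    - {"rx":0.0,"ry":0.0,"rz":0.0,"dx":0.0,"dy":0.0,"dz":-0.005,"grip":0.0}
    - {"rx":0.0,"ry":0.0,"rz":0.0,"dx":0.0,"dy":0.0,"dz":-0.01,"grip":0.0}
    - {"rx":0.0,"ry":0.0,"rz":0.0,"dx":0.0,"dy":0.0,"dz":-0.015,"grip":0.0}
    - {"rx":0.0,"ry":0.0,"rz":0.0,"dx":0.0,"dy":0.0,"dz":-0.02,"grip":0.0}
    - {"rx":0.0,"ry":0.0,"rz":0.0,"dx":0.0,"dy":0.0,"dz":-0.023,"grip":0.0}
    - {"rx":0.0,"ry":0.0,"rz":0.0,"dx":0.0,"dy":0.0,"dz":-0.026,"grip":0.0}
    - {"rx":0.0,"ry":0.0,"rz":0.0,"dx":0.0,"dy":0.0,"dz":-0.028,"grip":0.0}
    - {"rx":0.0,"ry":0.0,"rz":0.0,"dx":0.0,"dy":0.0,"dz":-0.03,"grip":0.0}
    - {"rx":0.0,"ry":0.0,"rz":0.0,"dx":0.0,"dy":0.0,"dz":-0.03,"grip":0.0}
    - {"rx":0.0,"ry":0.0,"rz":0.0,"dx":0.0,"dy":0.0,"dz":-0.03,"grip":0.0}

```text
time_s: 20.7
eef_pos: [613.7, 43.8, 68.6]
tool_rot: [3.141, 0.0, 0.938]
wrist_force: [-2.0, -0.7, 1.9]
finger_gap: 0.327
grip_force: 69.9
```

Request:
step_arm:
  steps:
    - {"rx":0.0,"ry":0.0,"rz":0.0,"dx":0.0,"dy":0.0,"dz":0.0,"grip":0.1}
    - {"rx":0.0,"ry":0.0,"rz":0.0,"dx":0.0,"dy":0.0,"dz":0.0,"grip":0.2}
    - {"rx":0.0,"ry":0.0,"rz":0.0,"dx":0.0,"dy":0.0,"dz":0.0,"grip":0.3}
    - {"rx":0.0,"ry":0.0,"rz":0.0,"dx":0.0,"dy":0.0,"dz":0.0,"grip":0.36}
    - {"rx":0.0,"ry":0.0,"rz":0.0,"dx":0.0,"dy":0.0,"dz":0.0,"grip":0.42}
    - {"rx":0.0,"ry":0.0,"rz":0.0,"dx":0.0,"dy":0.0,"dz":0.0,"grip":0.5}
    - {"rx":0.0,"ry":0.0,"rz":0.0,"dx":0.0,"dy":0.0,"dz":0.0,"grip":0.6}
    - {"rx":0.0,"ry":0.0,"rz":0.0,"dx":0.0,"dy":0.0,"dz":0.0,"grip":0.7}
    - {"rx":0.0,"ry":0.0,"rz":0.0,"dx":0.0,"dy":0.0,"dz":0.0,"grip":0.75}
    - {"rx":0.0,"ry":0.0,"rz":0.0,"dx":0.0,"dy":0.0,"dz":0.0,"grip":0.75}

```text
time_s: 21.7
eef_pos: [613.7, 43.8, 68.3]
tool_rot: [3.141, -0.0, 0.939]
wrist_force: [0.2, -0.1, -0.6]
finger_gap: 0.746
grip_force: 0.0
```

Request:
step_arm:
  steps:
    - {"rx":0.0,"ry":0.0,"rz":0.0,"dx":0.0,"dy":0.0,"dz":0.05,"grip":0.75}
    - {"rx":0.0,"ry":0.0,"rz":0.0,"dx":0.0,"dy":0.0,"dz":0.15,"grip":0.75}
    - {"rx":0.0,"ry":0.0,"rz":0.0,"dx":0.0,"dy":0.0,"dz":0.3,"grip":0.75}
    - {"rx":0.0,"ry":0.0,"rz":0.0,"dx":0.0,"dy":0.0,"dz":0.5,"grip":0.75}
    - {"rx":0.0,"ry":0.0,"rz":0.0,"dx":-0.05,"dy":-0.05,"dz":0.65,"grip":0.75}
    - {"rx":0.0,"ry":0.0,"rz":0.0,"dx":-0.2,"dy":-0.2,"dz":0.7,"grip":0.75}
    - {"rx":0.0,"ry":0.0,"rz":0.0,"dx":-0.35,"dy":-0.35,"dz":0.7,"grip":0.75}
    - {"rx":0.0,"ry":0.0,"rz":0.0,"dx":-0.5,"dy":-0.5,"dz":0.7,"grip":0.75}
    - {"rx":0.0,"ry":0.0,"rz":0.0,"dx":-0.65,"dy":-0.7,"dz":0.7,"grip":0.75}
    - {"rx":0.0,"ry":0.0,"rz":0.0,"dx":-0.8,"dy":-0.9,"dz":0.7,"grip":0.75}

```text
time_s: 22.7
eef_pos: [452.4, -137.1, 209.3]
tool_rot: [3.14, -0.0, 0.939]
wrist_force: [0.3, -0.9, -0.2]
finger_gap: 0.749
grip_force: 0.0
```

```bash
python3 m5.py 6 61
```

```text
top lid [613.6  42.3] plane: slope mrad [ 1.2 -0.3] z 59.67538518808452 1580
scene lid [611.2  43.8] plane: slope mrad [-9.2  2.7] z 59.240019418669796 1257
[ 450.2 -142.1  209.1] [3.1 0.  0.9] [ 1.   0.6 -0.5] 22.8
```

View pics/lid6.png

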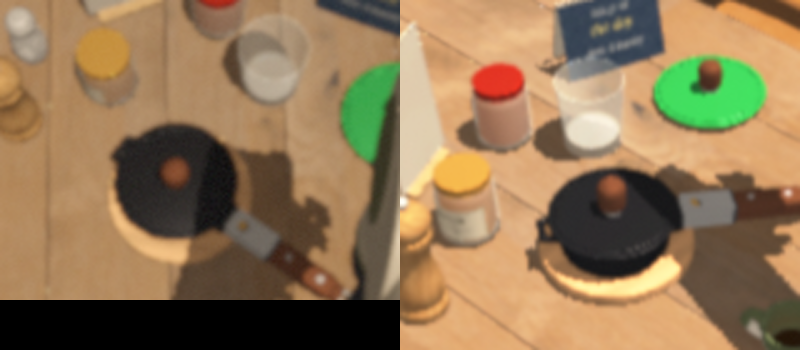

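The lid lies flat on the pan: its slope is under 10 mrad, at seated height, with the knob at (612,188) in the right view. The handle is on, brass shows in its hole (left view, 245,226), and the neighbouring things look unmoved. I hand it in.

```bash
python3 -c "
from station import bot
print(bot.finish_job())"
```

```text
the job is handed in; nothing more can be done
None
```

I handed the job in at about 23 s of the 61 s: the handle is on to a firm stop with the brass button showing in its hole, the lid was set down flat on the pan in its plate, and the nearby things looked undisturbed in the last pictures; no verdict came back.

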